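Hold the bolt head for a nut runner torque check

TASK

Pull the lock plug straight up out of the nut runner's socket, against its spring catch, and park it upright and fully seated in the round hole of the plain aluminium parking block. The unlocked runner then slowly turns its nut and bolt: reach down into the narrow gap behind the bracket, take the hidden bolt head centrally between the fingers and grip it so firmly that it no longer turns; finish while still gripping and holding it. Leave the other things on the bench where they are.

Things in the scene. Friction and masses are not known exactly. Their poses are not given: they have to be found in the camera images.
- fixture: Fixed torque check fixture: base plate 270 x 150 x 12 mm (x -208 to 62 mm). Along its x: grey nut runner, 54 mm across (x -200 to -105); lock socket block (x -100 to -50, y +-37, top at z 132); upright perforated steel bracket (x -4 to 0, y +-70, top at z 105); low rail (x 46 to 50, y +-70, top at z 89). Origin: on the bench below the bracket's far face; z up, +x from runner into the gap.
- plug: Lock plug, 80 g: black ribbed handle 32 (x) x 24 (y) mm from z 6 to 46 mm, flange 34 x 34 x 6 mm, square steel shank 12 x 12 mm down to z -30 mm. Origin: middle of the flange's underside, z up. Starts seated in the lock socket with the fixture's axes, flange on the socket. A sprung ball catch holds it: pulling straight up takes about 8 to 20 N for the first 5 mm, then little; clear after 30 mm.
- socket_mouth (a point): Centre of the lock socket's mouth, in the socket's top face (where the plug's origin is at the start); fixed to the fixture.
- holder_mouth (a point): Centre of the mouth of the parking hole in the top of the parking block: a fixed plain aluminium block 64 x 64 x 45 mm with one vertical round hole 21 mm wide, 36 mm deep. Seated, the plug's flange lies on the top face, its origin at this point; any yaw fits. (A block 70 x 90 mm with six short bits standing in it is on the other side; the two may be swapped.)
- bolt_head: Steel hexagon bolt head in the gap behind the bracket: 24 mm across flats, 28 across corners, 18 mm long (x 13 to 31 mm). Origin: on the bolt axis at the bracket's far face, 85 mm above the bench; x along the bolt axis (the fixture's x); the frame turns with bolt, nut and spindle. Flats face its +y, -y and every 60 degrees. A collar 22 mm across fills the 13 mm between bracket and head.
- head_center (a point): Centre of the bolt head, on the bolt axis 85 mm above the bench, 22 mm from the bracket's far face and 24 mm from the rail, 20 mm below the bracket's top edge. The gap is 46 mm wide, open above and at both ends, its floor 12 mm above the bench. Centre the grasp here (within 18 mm).
- spindle (a joint): Turn of spindle, nut and bolt together, rad, about the fixture's +x; at 0 two flats face the fixture's +y and -y. The plug blocks it near 0.07; plug out, the runner turns it at 0.04 rad/s with 0.08 N m for longer than the job lasts. Gripped between fingers along the fixture's y from above with 30 N or more, on flats or corners, it stops at once.
- washer: Loose steel washer 34 mm across, 4 mm thick, on the fixture's base plate beside the runner; leave it. Origin: middle of its underside.
- spare_nut: Loose hexagon nut 24 mm across flats, 14 mm high, on the base plate on the runner's other side; leave it. Origin: middle of its underside.
- screwdriver: Screwdriver lying on the bench; leave it. Origin: on its length, on the bench; x along it.
- wrench: Steel wrench lying on the bench; leave it. Origin: on its length, on the bench; x along it.
- jar: Clear plastic jar 60 mm across, 80 mm high; leave it. Origin: middle of its underside.
- spray: Aluminium can 54 mm across, 100 mm high; leave it. Origin: middle of its underside.
- meter: Grey pocket meter 130 x 75 x 37 mm lying on the bench; leave it. Origin: middle of its underside.
Mind the look-alikes: they are no part of the job. Leave any yellow look-alike of the part that bears holder_mouth alone. There is more than one size of the plug; the job needs the smaller.

How it is judged:
By the outcome, as a careful person would: the job done as asked, in the order asked, and still so for the second after the job is handed in, while the arm keeps its last pose, push and grip.
It also fails if it takes over 51 s, if anything falls off the work surface, if the arm or the gripper's body presses on something with over 40 N, if the wrist force passes 120 N, or if a joint passes its speed limit or range.

ROBOT

A 7-joint arm with a two-finger parallel gripper is mounted at the origin on the work surface. World frame = base frame: x ahead of the robot, y to its left, z up, the work surface at z = 0. Lengths are in m, angles in rad, forces in N, time in s.
With the tool pointing down it reaches from about 0.4 to 0.875 m from the base axis. Payload 19.3 kg.
Tool frame: the origin (TCP) lies at the centre of the arm's flange, where the gripper is bolted on; the fingertips stand 173 mm ahead of it and the grasp point (between the pads) lies 155 mm ahead of it (bot.grip_point_offset is the distance from the TCP to the grasp point, in m); z points along the fingers, x is the direction in which the jaws open and shut, and the axes are right-handed (so a half turn about z gives the same grasp; the last joint's range is limited). The gripper opens to 85 mm and grips with 20 to 120 N. Pads are 22 mm wide; open, the fingers measure 114 mm over their backs; the gripper's body (76 mm by 85 mm) begins 54 mm behind the grasp point. The pads swing forward as they close: fully open they stand 13 mm farther back than shut.
Start: joints at [1.278, 0.521, -0.036, 1.599, 0.021, 1.021, -0.113], TCP at [0.138, -0.61, 0.405] pointing down, gripper open.
Joint ranges: [-2.91, 2.91], [-0.3, 2.13], [-1.5, 1.42], [0.17, 2.43], [-1.26, 4.41], [0.16, 1.93], [-2.52, 2.52]. Speed limits (rad/s): [1.89, 1.89, 2.39, 2.39, 3.01, 3.01, 3.01].

INTERFACE

Orientations are given as [roll, pitch, yaw] about the fixed x, y, z axes, in that order (R = Rz(yaw) Ry(pitch) Rx(roll)).
In Python, from workcell import bot gives the robot as it stands.
- The arm moves only by the tool step_arm, never from a script. Its argument "plan" is a list that holds one entry, the list of rows, each a list of 4 numbers: the shift along the world's x, y, z in cm, then the turn about the world's z in rad. A call has 1 to 12 rows; each row is the pose to reach, as a shift and turn from the pose measured when the call began; what a row does not reach only later rows make up. A row lasts 1/12 s, in which the tool goes at most 41.7 mm and 7.16 degrees, less where a joint would pass 70% of its speed; a pose out of reach is approached as far as the arm can. A call with a gripper value outside its range is refused whole. "jaw" is the closure, from 0 (fully open) to 1 (shut), set as the call begins (left out, the last holds). The fingers move at their own pace and stop on an object; "force" is the grip in N (left out, the last holds). Time passes only in rows, so rows that repeat a pose let the fingers close. It gives the time, the measured TCP pose, the force and the opening at its end, in the units of the state.
- bot.observe(): the state, without advancing time (a new reading comes with each control period).
- bot.grab_frame(name): name is "scene" or "top" or "wrist"; returns a dict with "pixels" (480x640x3 uint8, blue, green, red), "mtx" (3x3 intrinsics, pixels), "R" (3x3) and "t" (3): a world point X has camera coordinates R X + t. Camera axes: x right, y down, z forward; pixel columns grow to the right and rows downward; lengths in m; the calibration is good to about 2 mm. A picture is of the moment at which its call begins. There is no depth.
- bot.job_done(): hands the job in, once; it reports no verdict.
The state is a dict: "clock": time; "qpos": joint angles; "qd": joint speeds; "joint_efforts": joint torques, N m; "position": TCP position; "tool_rot": TCP orientation; "force": force on the tool from outside, world axes, zero at the start; "moment": the same for the moment, N m; "grip_width": finger opening in m.
Only numpy, scipy, OpenCV 4.12 (cv2) and the standard library are available. Lean on these libraries where they do the work, as an engineer would, in place of code of your own. Each camera call takes 0.05 s, during which the arm holds its last target.

## Working session

There is one attempt and no reset: what is moved stays moved. The work goes in short steps, Python scripts to look and compute and a tool call to move; the robot and the scene stay as the last step left them, time stands still between calls to the robot, and variables do not carry over. Pictures are saved under pics/ and viewed, and the job is handed in when it is done.

Besides the shell and the picture viewer there is one more tool, called after "Emit:" by a JSON object that holds its "api" and its "payload", one argument or row to a line. step_arm: Moves the arm, as the interface text tells. Its arguments: {"type":"object","properties":{"plan":{"type":"array"},"jaw":{"type":"number"},"force":{"type":"number"}},"required":["plan"]}

```bash
mkdir -p pics
python3 - <<'E'
from workcell import bot
import cv2,json,numpy as np
o=bot.observe()
for k,v in o.items(): print(k,np.round(v,4).tolist())
print(bot.grip_point_offset)
cal={}
for n in ["scene","top","wrist"]:
    f=bot.grab_frame(n); cv2.imwrite(f"pics/{n}0.png",f["pixels"])
    print(n,np.round(f["mtx"],1).tolist(),np.round(f["R"],4).tolist(),np.round(f["t"],4).tolist())
    np.savez(f"pics/{n}0.npz",mtx=f["mtx"],R=f["R"],t=f["t"])
E
ls
```

```text
clock 0.0
qpos [1.2778, 0.522, -0.0363, 1.6, 0.0212, 1.0211, -0.1128]
qd [0.0013, -0.0012, 0.0009, -0.0005, 0.0003, 0.0001, 0.0005]
joint_efforts [0.0005, -92.7106, 1.9797, -36.9943, 0.0177, 0.0083, -0.0001]
position [0.138, -0.6094, 0.4041]
tool_rot [3.1415, 0.0011, -1.348]
force [-0.442, -0.9466, 1.4825]
moment [-0.0169, 0.0144, 0.0155]
grip_width 0.0853
0.1547
scene [[442.6, 0.0, 318.8], [0.0, 442.6, 244.1], [0.0, 0.0, 1.0]] [[0.3415, 0.9398, 0.0118], [0.607, -0.211, -0.7661], [-0.7175, 0.2688, -0.6426]] [-0.2127, -0.223, 1.4031]
top [[624.9, 0.0, 317.3], [0.0, 624.9, 240.2], [0.0, 0.0, 1.0]] [[-0.0962, -0.9954, 0.0003], [-0.9712, 0.0938, -0.2191], [0.2181, -0.0214, -0.9757]] [0.0532, 0.527, 1.5975]
wrist [[363.4, 0.0, 314.1], [0.0, 363.4, 240.2], [0.0, 0.0, 1.0]] [[0.2207, -0.9753, -0.0008], [-0.9237, -0.2093, 0.3209], [-0.3132, -0.0701, -0.9471]] [-0.6237, -0.0408, 0.3805]
pics
```

View pics/scene0.png

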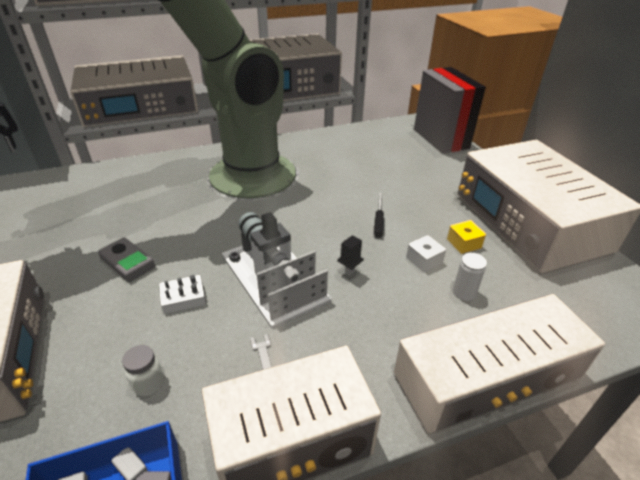

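View pics/top0.png

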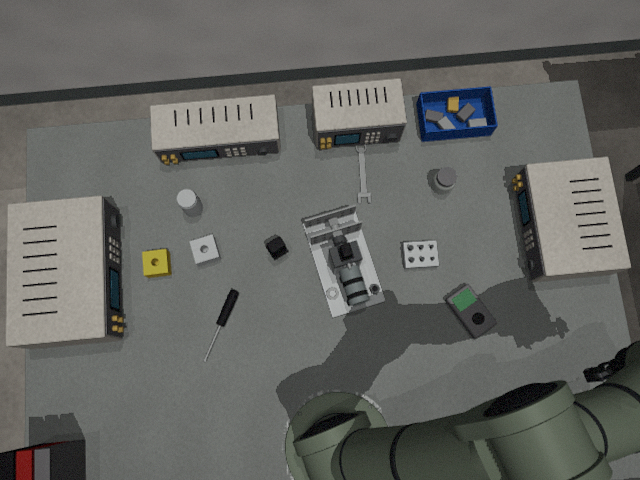

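View pics/wrist0.png

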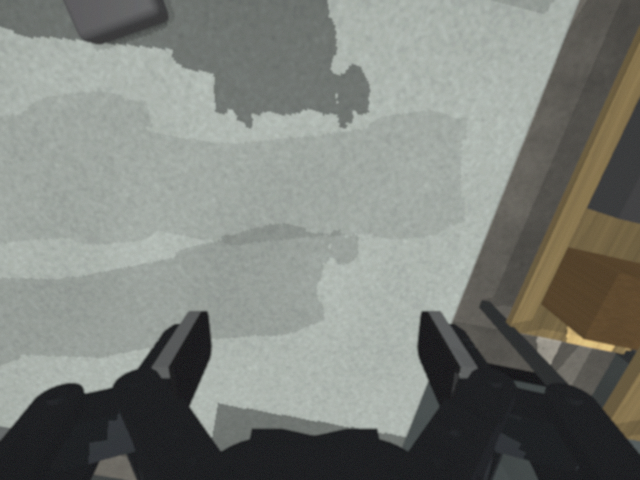

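Run:
```python
import cv2
a=cv2.imread("pics/top0.png")[190:330,255:395]
cv2.imwrite("pics/topc.png",cv2.resize(a,(600,600),interpolation=cv2.INTER_CUBIC))
a=cv2.imread("pics/scene0.png")[190:330,210:380]
cv2.imwrite("pics/scenec.png",cv2.resize(a,(720,593),interpolation=cv2.INTER_CUBIC))
a=cv2.imread("pics/top0.png")[220:290,130:230]
cv2.imwrite("pics/topd.png",cv2.resize(a,(800,560),interpolation=cv2.INTER_CUBIC))
```

```text
(no output)
```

View pics/topc.png

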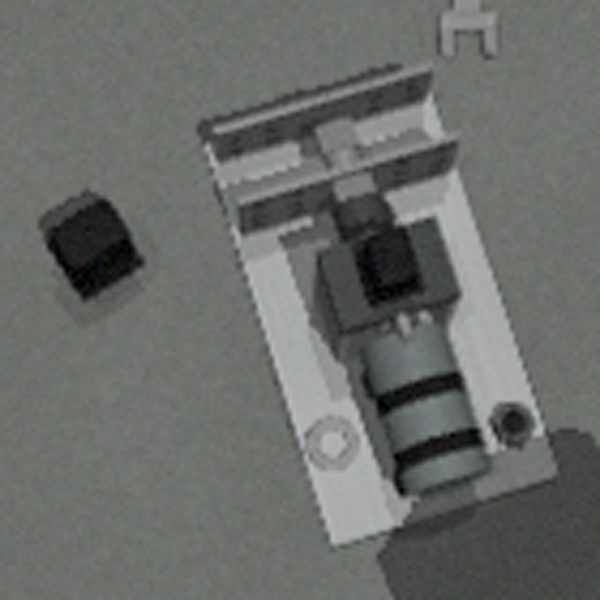

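View pics/scenec.png

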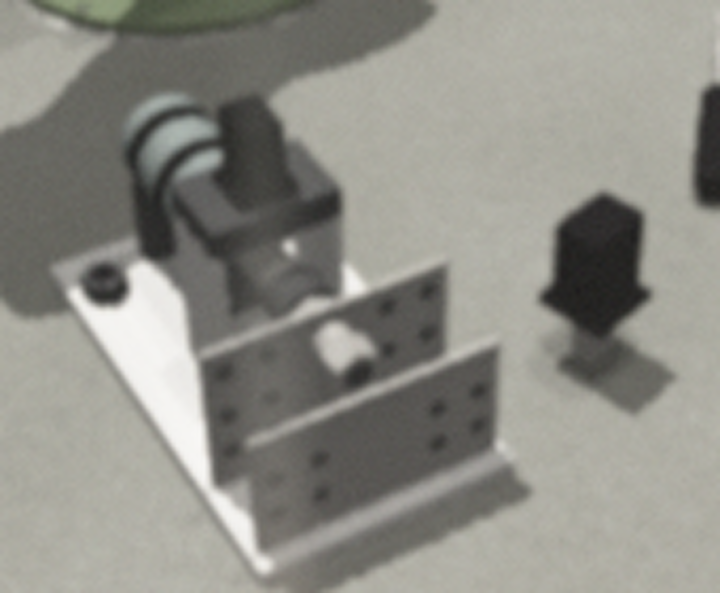

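View pics/topd.png

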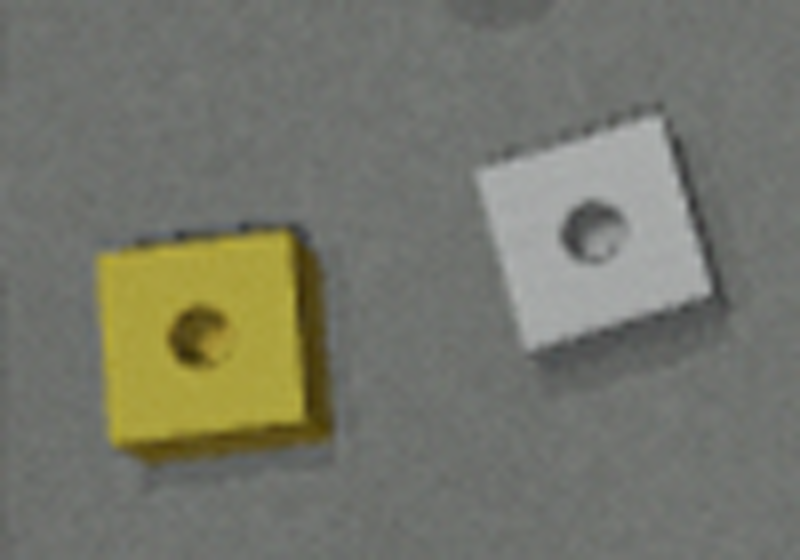

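```bash
cat > h.py <<'E'
import numpy as np,cv2
def load(n):
    d=np.load(n); return d["mtx"],d["R"],d["t"]
def proj(c,X):
    K,R,t=c; p=(K@(R@np.atleast_2d(X).T+t[:,None])).T; return p[:,:2]/p[:,2:]
def ray(c,uv,z):
    K,R,t=c; d=R.T@np.linalg.solve(K,[uv[0],uv[1],1]); o=-R.T@t
    return o+d*(z-o[2])/d[2]
E
python3 - <<'E'
from h import *
from scipy.optimize import least_squares
T=load("pics/top0.npz");S=load("pics/scene0.npz")
s=140/600; q=170/720
top=[((338,545),(-208,75,12)),((555,475),(-208,-75,12)),((320,257),(-50,37,132)),((437,222),(-50,-37,132)),((462,292),(-100,-37,132)),((345,335),(-100,37,132)),((240,207),(-4,70,105)),((458,142),(0,-70,105)),((432,68),(50,-70,89)),((213,134),(46,70,89))]
sc=[((265,572),(62,-75,12)),((515,455),(62,75,12)),((55,268),(-208,-75,12)),((247,442),(50,-70,89)),((500,343),(50,70,89)),((202,357),(0,-70,105)),((450,263),(0,70,105)),((343,190),(-50,37,132))]
def W(p,P):
    c,s_=np.cos(p[2]),np.sin(p[2]);P=np.array(P)/1000
    return np.c_[p[0]+c*P[:,0]-s_*P[:,1],p[1]+s_*P[:,0]+c*P[:,1],P[:,2]]
tu=np.array([(255+a*s,190+b*s) for (a,b),_ in top]);su=np.array([(210+a*q,190+b*q) for (a,b),_ in sc])
def res(p,which=3):
    r=[]
    if which&1:r.append((proj(T,W(p,[x for _,x in top]))-tu).ravel())
    if which&2:r.append((proj(S,W(p,[x for _,x in sc]))-su).ravel())
    return np.concatenate(r)
for w in (1,2,3):
    f=least_squares(res,[.5,-.05,.2],args=(w,),loss="soft_l1")
    print(w,f.x,np.round(res(f.x,w).reshape(-1,2),1).tolist())
p=f.x
print("socket",W(p,[(-75,0,132)]),"head",W(p,[(22,0,85)]))
hm=ray(T,(204.4,249),.045);print("holder",hm)
print("hole scene proj",proj(S,hm),"bigplug",ray(T,(277,245),.05))
E
python3 - <<'E'
import cv2
a=cv2.imread("pics/scene0.png")[225:275,400:490]
cv2.imwrite("pics/scened.png",cv2.resize(a,(720,400),interpolation=cv2.INTER_CUBIC))
E
```

```text
1 [ 0.54351599 -0.04880753  0.21157248] [[-1.1, 1.3], [1.8, 0.5], [-0.7, -0.6], [-0.2, -1.2], [0.3, 1.0], [-0.4, -0.2], [0.1, 0.3], [0.3, -1.9], [-0.1, -0.7], [0.7, 0.9]]
2 [ 0.54872087 -0.04385542  0.19931979] [[-1.1, 0.4], [0.7, 0.8], [-0.8, -1.3], [0.5, 0.9], [0.3, -0.5], [-0.3, 0.1], [-0.1, -0.6], [0.4, -0.7]]
3 [ 0.54588439 -0.0459726   0.21341474] [[-2.1, 0.5], [0.7, -0.4], [-1.9, -1.4], [-1.4, -2.0], [-0.9, 0.2], [-1.6, -1.0], [-1.1, -0.4], [-0.9, -2.7], [-1.4, -1.5], [-0.5, 0.2], [-1.8, -0.2], [-0.6, -0.3], [-2.8, -1.2], [-0.3, 0.3], [-1.1, -1.5], [-1.5, -0.3], [-1.7, -1.5], [-1.4, -1.3]]
socket [[ 0.47258588 -0.06185748  0.132     ]] head [[ 0.56738528 -0.04131303  0.085     ]]
holder [0.5375844  0.30354301 0.045     ]
hole scene proj [[424.93736282 246.04340108]] bigplug [0.52875982 0.10996045 0.05      ]
```

View pics/scened.png

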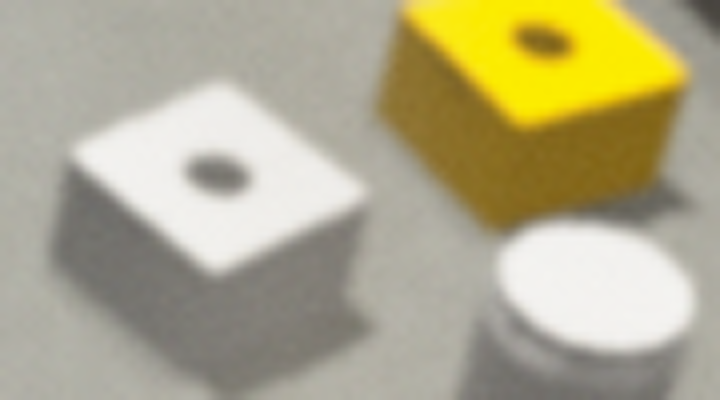

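The plug could be confused with two things. The candidates are the plug in the fixture socket at top (346,251) and the larger loose one on the bench at (276,247). I choose the one in the socket, which the scene crop confirms is seated and smaller. For the hole, the candidates are the aluminium block at (204,249), the yellow block at (155,262) and the six-bit block at (420,254). I choose the plain aluminium block.

Emit:
{"api": "step_arm", "payload": {
  "plan": [
    [[3, 3, 0, 0], [6, 6, 0, 0], [9, 9, 0, 0], [12, 12, 0, 0], [15, 15, 0, 0], [17.5, 18, 0, 0], [20, 21, 0, 0], [22, 24, 0, 0], [24, 27, 0, 0], [25.5, 30.5, 0, 0], [27, 34, 0, 0], [28, 37.5, 0, 0]]
  ],
  "jaw": 0,
  "force": 60
}}

```text
clock: 1.15
position: [0.4189, -0.2325, 0.4042]
tool_rot: [-3.141, 0.001, -1.347]
force: [1.6, -0.6, -0.2]
grip_width: 0.0855
```

Emit:
{"api": "step_arm", "payload": {
  "plan": [
    [[0.5, 3.5, 0, 0], [1, 7, 0, 0], [1.3, 10.5, 0, 0], [1.5, 14, 0, 0], [1.5, 17, 0, 0], [1.5, 17, 0, 0]]
  ]
}}

```text
clock: 1.65
position: [0.4339, -0.0575, 0.4044]
tool_rot: [-3.141, 0.002, -1.341]
force: [-0.2, 0.2, 1.1]
grip_width: 0.0853
```

```bash
cat >> h.py <<'E'
def snap(tag,names=("wrist",)):
    from workcell import bot
    o=bot.observe()
    print({k:np.round(o[k],4).tolist() for k in ("clock","position","tool_rot","force","grip_width")})
    for n in names:
        f=bot.grab_frame(n); cv2.imwrite(f"pics/{n}{tag}.png",f["pixels"]); np.savez(f"pics/{n}{tag}.npz",mtx=f["mtx"],R=f["R"],t=f["t"])
E
python3 -c "
from h import *
snap(1)
c=load('pics/wrist1.npz');print(-c[1].T@c[2])"
```

```text
{'clock': 1.65, 'position': [0.4339, -0.0575, 0.4044], 'tool_rot': [-3.1407, 0.0021, -1.3414], 'force': [-0.2311, 0.2139, 1.0892], 'grip_width': 0.0853}
[ 0.51493489 -0.03771626  0.37325823]
```

View pics/wrist1.png

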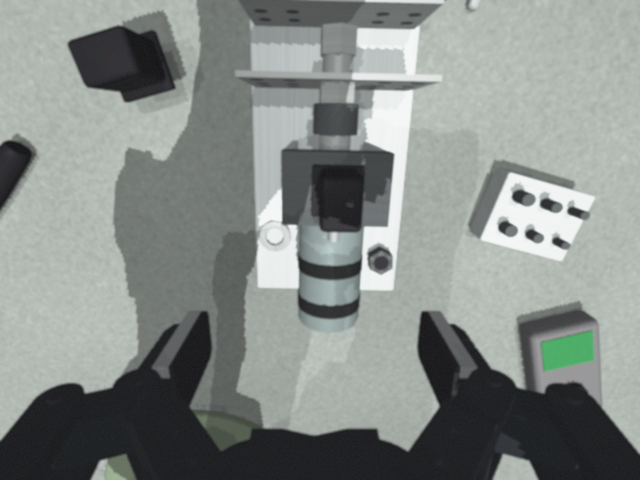

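The wrist view shows the fixture with the plug handle at about (342,195), the socket block around (338,187), the bolt head at (338,40) and the bracket at row 77. I'll enlarge it.

Run:
```python
import cv2
a=cv2.imread("pics/wrist1.png")
cv2.imwrite("pics/w1a.png",cv2.resize(a[135:305,245:425],(720,680),interpolation=cv2.INTER_CUBIC)[:600])
cv2.imwrite("pics/w1b.png",cv2.resize(a[0:150,230:450],(792,540),interpolation=cv2.INTER_CUBIC))
```

```text
(no output)
```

View pics/w1a.png

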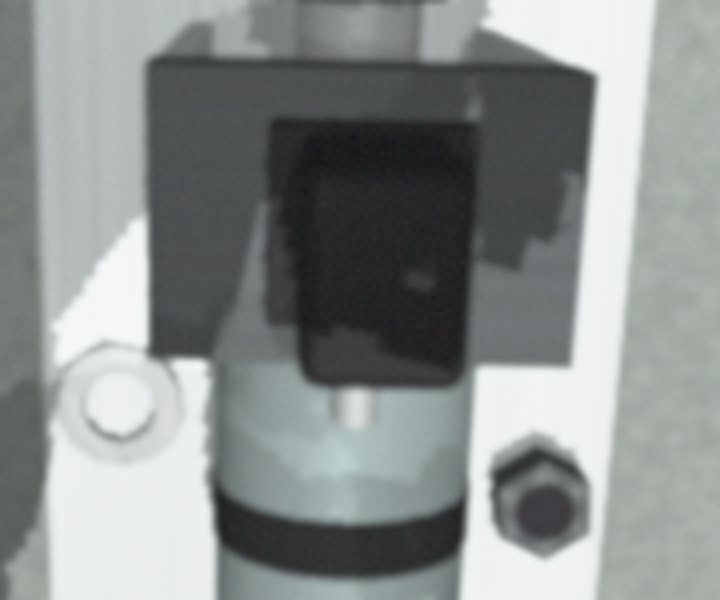

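View pics/w1b.png

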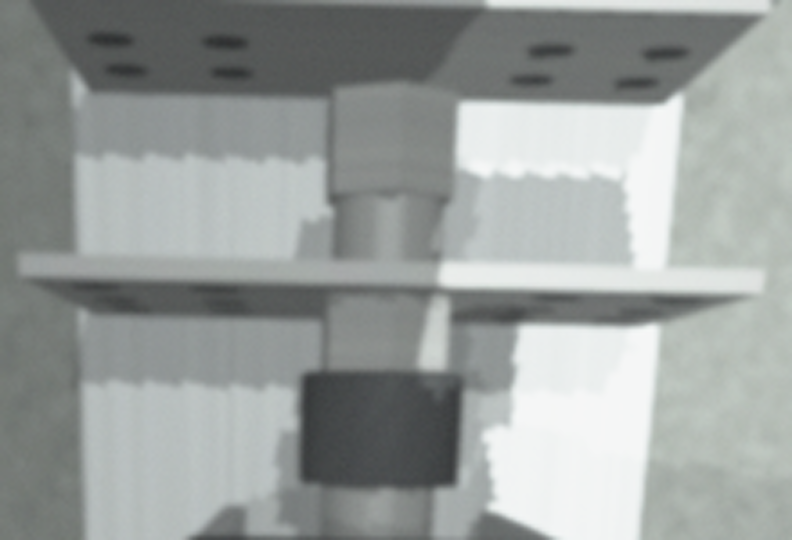

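```bash
cat > fit1.py <<'E'
from h import *
from scipy.optimize import least_squares
C=load("pics/wrist1.npz")
A=[((150,62),(-50,37,132)),((595,75),(-50,-37,132)),((573,365),(-100,-37,132)),((150,357),(-100,37,132)),((270,120),(-58,17,138)),((477,125),(-58,-17,138)),((300,383),(-91,12,178)),((467,383),(-91,-12,178))]
B=[((20,255),(0,70,105)),((763,268),(0,-70,105)),((20,276),(-4,70,105)),((763,293),(-4,-70,105)),((330,195),(13,14,85)),((452,195),(13,-14,85))]
F=[((259,289),(-208,75,12)),((393,290),(-208,-75,12))]
uv=np.array([(245+a/4,135+b/4) for (a,b),_ in A]+[(230+a/3.6,b/3.6) for (a,b),_ in B]+[u for u,_ in F])
P=[x for _,x in A+B+F]
def W(p,P):
    c,s_=np.cos(p[2]),np.sin(p[2]);P=np.array(P,float)/1000
    return np.c_[p[0]+c*P[:,0]-s_*P[:,1],p[1]+s_*P[:,0]+c*P[:,1],P[:,2]]
f=lambda p:(proj(C,W(p,P))-uv).ravel()
r=least_squares(f,[.545,-.046,.21],loss="soft_l1");p=r.x
print(p,np.round(f(p).reshape(-1,2),1).tolist())
print("socket",W(p,[(-75,0,132)]),"head",W(p,[(22,0,85)]))
E
python3 fit1.py
```

```text
[ 0.54690719 -0.04697061  0.21059893] [[-1.2, -0.0], [1.8, -1.1], [0.8, 0.4], [-0.4, 0.5], [-0.5, -0.3], [0.9, -0.5], [-0.7, 2.3], [0.2, 3.1], [-0.5, -1.0], [0.8, -0.4], [-0.2, -0.3], [0.0, -0.9], [-3.3, 0.7], [2.0, 1.5], [-1.2, -1.0], [1.2, 0.4]]
socket [[ 0.47356425 -0.06264903  0.132     ]] head [[ 0.56842112 -0.04237161  0.085     ]]
```

Emit:
{"api": "step_arm", "payload": {
  "plan": [
    [[2, -0.3, -2, -0.019], [3.97, -0.51, -4, -0.019], [3.97, -0.51, -6, -0.019], [3.97, -0.51, -8, -0.019], [3.97, -0.51, -9.2, -0.019], [3.97, -0.51, -9.2, -0.019], [3.97, -0.51, -9.2, -0.019]]
  ]
}}

```text
clock: 2.28
position: [0.4735, -0.0657, 0.3122]
tool_rot: [3.141, 0.001, -1.363]
force: [0.1, 0.7, 1.4]
grip_width: 0.0855
```

```bash
python3 -c "
from h import *
snap(2,('wrist','scene'))"
```

```text
{'clock': 2.2833, 'position': [0.4735, -0.0657, 0.3122], 'tool_rot': [3.1409, 0.0015, -1.3627], 'force': [0.1319, 0.6842, 1.4129], 'grip_width': 0.0855}
```

View pics/wrist2.png

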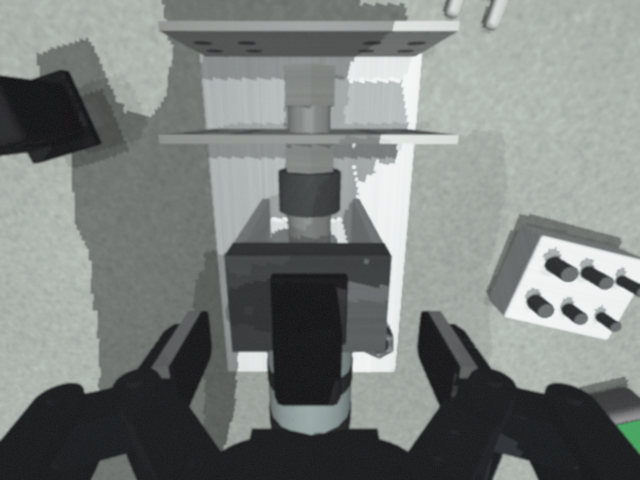

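The handle is centred at column ~309 and the fingers at ~315, so I shift about 2 mm to +y and then close.

Emit:
{"api": "step_arm", "payload": {
  "plan": [
    [[0, 0.25, 0, 0.002], [0, 0.25, 0, 0.002]]
  ]
}}

```text
clock: 2.55
position: [0.4741, -0.0628, 0.314]
tool_rot: [-3.139, 0.0, -1.36]
force: [0.0, -0.0, -0.2]
grip_width: 0.0853
```

Emit:
{"api": "step_arm", "payload": {
  "plan": [
    [[0, 0, 0, 0], [0, 0, 0, 0], [0, 0, 0, 0], [0, 0, 0, 0], [0, 0, 0, 0], [0, 0, 0, 0], [0, 0, 0, 0], [0, 0, 0, 0]]
  ],
  "jaw": 1,
  "force": 60
}}

```text
clock: 3.22
position: [0.4741, -0.0629, 0.3142]
tool_rot: [-3.139, 0.0, -1.36]
force: [-1.1, 0.1, 6.4]
grip_width: 0.0236
```

```bash
python3 -c "
from h import *
snap(3)"
```

```text
{'clock': 3.2167, 'position': [0.4741, -0.0629, 0.3142], 'tool_rot': [-3.1386, 0.0003, -1.3605], 'force': [-1.0648, 0.1082, 6.3927], 'grip_width': 0.0236}
```

View pics/wrist3.png

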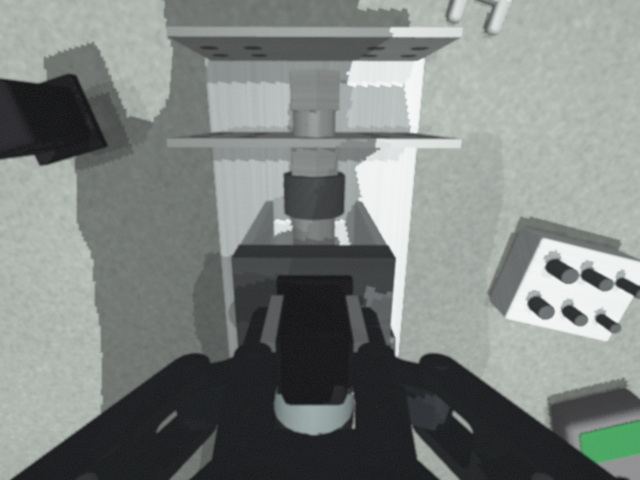

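The jaws have closed on the handle (23.6 mm). Pulling straight up.

Emit:
{"api": "step_arm", "payload": {
  "plan": [
    [[0, 0, 0.2, 0], [0, 0, 0.5, 0], [0, 0, 0.8, 0], [0, 0, 1.1, 0], [0, 0, 1.5, 0], [0, 0, 2, 0], [0, 0, 2.5, 0], [0, 0, 3, 0], [0, 0, 4, 0], [0, 0, 5.5, 0], [0, 0, 7, 0], [0, 0, 7, 0]]
  ],
  "jaw": 1,
  "force": 80
}}

```text
clock: 4.27
position: [0.4745, -0.0629, 0.3871]
tool_rot: [-3.135, -0.001, -1.361]
force: [0.8, -0.2, -0.2]
grip_width: 0.0234
```

```bash
python3 -c "
from h import *
snap(4,('wrist','scene'))
a=cv2.imread('pics/scene4.png')[150:330,210:410];cv2.imwrite('pics/s4c.png',cv2.resize(a,(660,594),interpolation=cv2.INTER_CUBIC))"
```

```text
{'clock': 4.2667, 'position': [0.4745, -0.0629, 0.3871], 'tool_rot': [-3.1352, -0.0008, -1.3606], 'force': [0.784, -0.1816, -0.2105], 'grip_width': 0.0234}
```

View pics/wrist4.png

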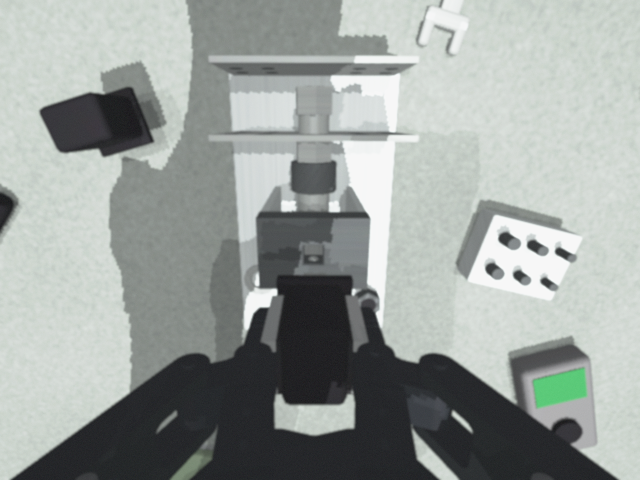

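View pics/s4c.png

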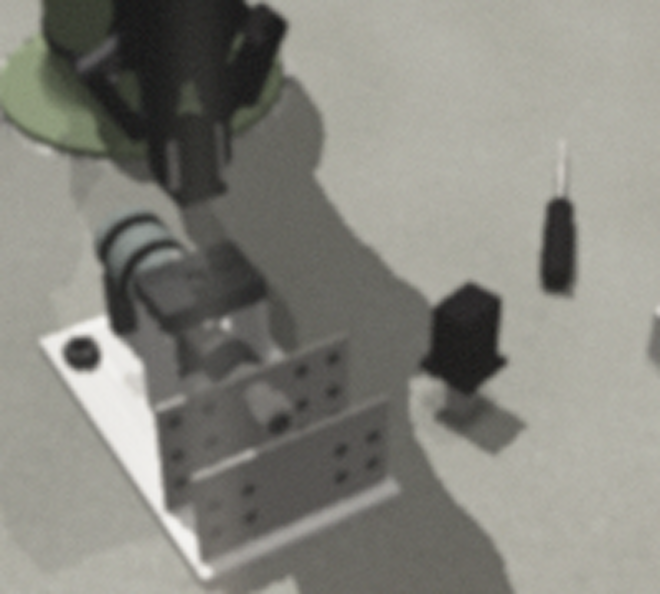

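The plug is out and hangs upright; the shank tip shows at (314,258). Now moving to a viewing pose near the parking block.

Emit:
{"api": "step_arm", "payload": {
  "plan": [
    [[0, 3, 0, 0], [0, 6.5, 0, 0], [0, 10, 0, 0], [0, 13.5, 0, 0], [0, 17, 0, 0], [-0.5, 20.5, 0, 0], [-1, 24, 0, 0], [-1.5, 27.5, 0, 0], [-1.5, 31, 0, 0], [-1.5, 34, -2, 0], [-1.5, 35, -4, 0], [-1.5, 35, -6, 0]]
  ]
}}

```text
clock: 5.37
position: [0.458, 0.2901, 0.3233]
tool_rot: [-3.138, 0.001, -1.357]
force: [0.1, 0.3, -0.9]
grip_width: 0.0235
```

Emit:
{"api": "step_arm", "payload": {
  "plan": [
    [[0, 0, 0, 0], [0, 0, 0, 0]]
  ]
}}

```text
clock: 5.53
position: [0.4575, 0.2902, 0.3223]
tool_rot: [-3.141, 0.0, -1.356]
force: [-0.5, 0.6, -0.6]
grip_width: 0.0229
```

```bash
python3 -c "
from h import *
snap(5)"
```

```text
{'clock': 5.5333, 'position': [0.4575, 0.2902, 0.3223], 'tool_rot': [-3.1409, 0.0004, -1.3559], 'force': [-0.4696, 0.6322, -0.62], 'grip_width': 0.0229}
```

View pics/wrist5.png

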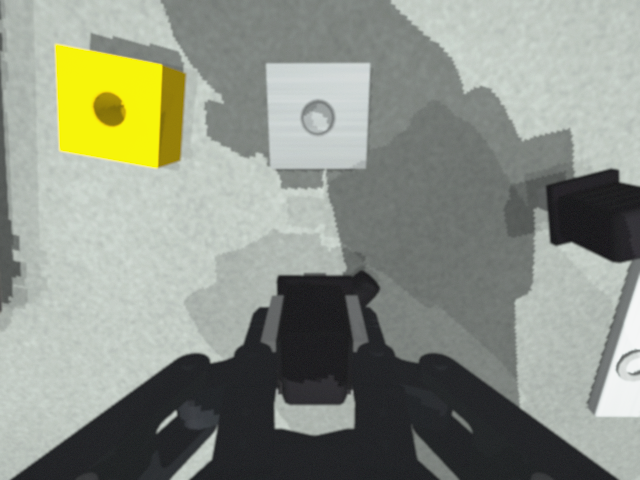

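Run:
```python
from h import *
a=cv2.imread("pics/wrist5.png")[50:180,250:390]
cv2.imwrite("pics/w5c.png",cv2.resize(a,(630,585),interpolation=cv2.INTER_CUBIC))
```

```text
(no output)
```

View pics/w5c.png

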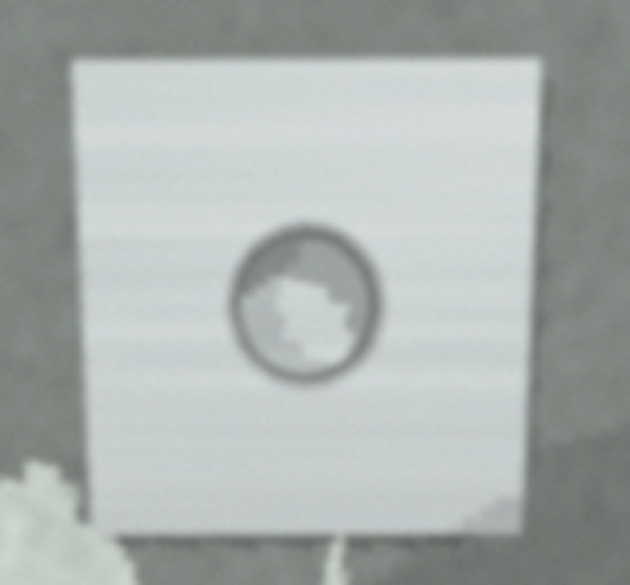

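Run:
```python
from h import *
from scipy.optimize import least_squares
C=load("pics/wrist5.npz")
print("cam",-C[1].T@C[2])
print("hole",ray(C,(317.8,117.6),.045))
cs=[ray(C,(250+a/4.5,50+b/4.5),.045) for a,b in [(71,60),(541,60),(523,535),(90,535)]]
print("corners mean",np.mean(cs,0),[np.linalg.norm(cs[i]-cs[i-1]).round(4) for i in range(4)])
# plug in hand, flange far edge (top z +6mm), yaw tool+pi/2
def plug(c,tcp,yaw,dz,P):
    f=yaw+np.pi/2;P=np.array(P)/1000
    return np.c_[tcp[0]+np.cos(f)*P[:,0]-np.sin(f)*P[:,1],tcp[1]+np.sin(f)*P[:,0]+np.cos(f)*P[:,1],tcp[2]-dz+P[:,2]]
tcp=[.4575,.2902,.3223]
for dz in(.180,.182,.184): print(dz,np.round(proj(C,plug(C,tcp,-1.356,dz,[(17,17,6),(17,-17,6),(17,17,0),(17,-17,0),(6,0,-30)])),1).tolist())
a=cv2.imread("pics/wrist5.png")[250:340,250:380]
cv2.imwrite("pics/w5d.png",cv2.resize(a,(780,540),interpolation=cv2.INTER_CUBIC)*2)
a=cv2.imread("pics/wrist4.png")[230:320,250:380]
cv2.imwrite("pics/w4d.png",cv2.resize(a,(780,540),interpolation=cv2.INTER_CUBIC))
C=load("pics/wrist4.npz")
print(proj(C,plug(C,[.4745,-.0629,.3871],-1.3606,.182,[(17,17,6),(17,-17,6),(6,6,-30),(6,-6,-30),(-6,-6,-30)])),proj(C,[[.4736-.006,-.0626-.001,.132]]))
```

```text
cam [0.53878276 0.30879457 0.29115642]
hole [0.53910865 0.30647571 0.045     ]
corners mean [0.53864805 0.30620483 0.045     ] [np.float64(0.0642), np.float64(0.0641), np.float64(0.0642), np.float64(0.0645)]
0.18 [[276.7, 279.9], [355.6, 279.9], [278.0, 274.2], [354.1, 274.2], [315.7, 270.1]]
0.182 [[277.1, 278.0], [355.1, 278.0], [278.4, 272.4], [353.7, 272.4], [315.7, 268.7]]
0.184 [[277.6, 276.1], [354.6, 276.1], [278.8, 270.6], [353.2, 270.6], [315.7, 267.2]]
[[276.69454192 280.05440776]
 [354.43974224 279.99921945]
 [304.13024759 270.74869364]
 [326.31618256 270.73344608]
 [326.09208774 290.81684817]] [[313.81406057 263.04463372]]
```

View pics/w5d.png

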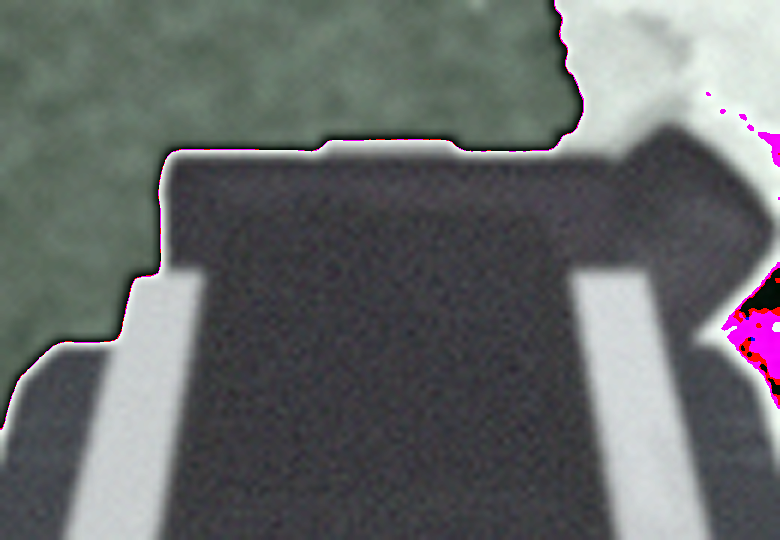

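View pics/w4d.png

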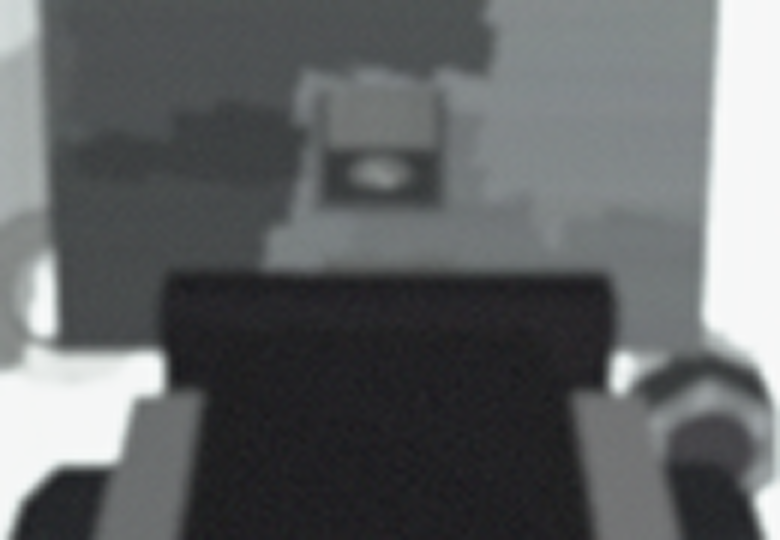

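Run:
```python
from h import *
from scipy.optimize import least_squares
from scipy.spatial.transform import Rotation as Ro
C=load("pics/wrist5.npz")
P=np.array([(17,17,0),(17,-17,0),(6,6,-30),(6,-6,-30),(17,17,6),(17,-17,6)])/1000.
uv=np.array([(277.7,275.3),(351.5,275.3),(304.3,273.7),(325,273.7),(277.3,276),(353,276)])
w=np.array([[1,1],[1,1],[1,1],[1,1],[1,0],[1,0]])
tcp=np.array([.4575,.2902,.3223]);yaw=-1.356+np.pi/2
def M(p):
    Rz=Ro.from_euler("z",yaw+p[4]).as_matrix()
    return tcp+[0,0,-.182]+ (Rz@(Ro.from_euler("y",p[3]).apply(P)+np.array(p[:3])).T).T
f=lambda p:np.r_[((proj(C,M(p))-uv)*w).ravel(), p[2]/.0005*.5, p[3]/.01,p[4]/.01]
r=least_squares(f,np.zeros(5)); print(np.round(r.x,4),np.round(r.fun,1))
o=tcp+Ro.from_euler("z",yaw).apply([r.x[0],r.x[1],0]);print("plug xy",o)
t=Ro.from_euler("z",yaw).apply(Ro.from_euler("y",r.x[3]).apply([0,0,-.03])+[r.x[0],r.x[1],0])+tcp
print("tip",t, "hole - plug (cm)",(np.array([.5390,.3064])-o[:2])*100)
```

```text
[-0.0023  0.0005 -0.0007  0.0133 -0.0002] [-0.1  0.9  0.6  0.9 -0.6 -1.   0.8 -1.  -1.   0.   0.5  0.  -0.7  1.3
 -0. ]
plug xy [0.4551453  0.29023776 0.3223    ]
tip [0.45475633 0.29015291 0.29230264] hole - plug (cm) [8.38547001 1.61622358]
```

Emit:
{"api": "step_arm", "payload": {
  "plan": [
    [[2.5, 0.5, 0, 0], [5.5, 1.1, 0, 0], [8.3, 1.6, -1, 0], [8.3, 1.6, -3, 0], [8.3, 1.6, -4.8, 0], [8.3, 1.6, -4.8, 0], [8.3, 1.6, -4.8, 0]]
  ]
}}

```text
clock: 6.17
position: [0.5411, 0.3056, 0.2762]
tool_rot: [-3.139, 0.001, -1.357]
force: [0.4, 0.5, -0.1]
grip_width: 0.0232
```

```bash
python3 -c "
from h import *
snap(6,('wrist','scene','top'))
a=cv2.imread('pics/scene6.png')[190:290,370:490];cv2.imwrite('pics/s6c.png',cv2.resize(a,(720,600),interpolation=cv2.INTER_CUBIC))
a=cv2.imread('pics/wrist6.png')[200:380,200:440];cv2.imwrite('pics/w6c.png',cv2.resize(a,(800,600),interpolation=cv2.INTER_CUBIC))"
```

```text
{'clock': 6.1667, 'position': [0.5411, 0.3056, 0.2762], 'tool_rot': [-3.1393, 0.0008, -1.3572], 'force': [0.4334, 0.4885, -0.0764], 'grip_width': 0.0232}
```

View pics/s6c.png

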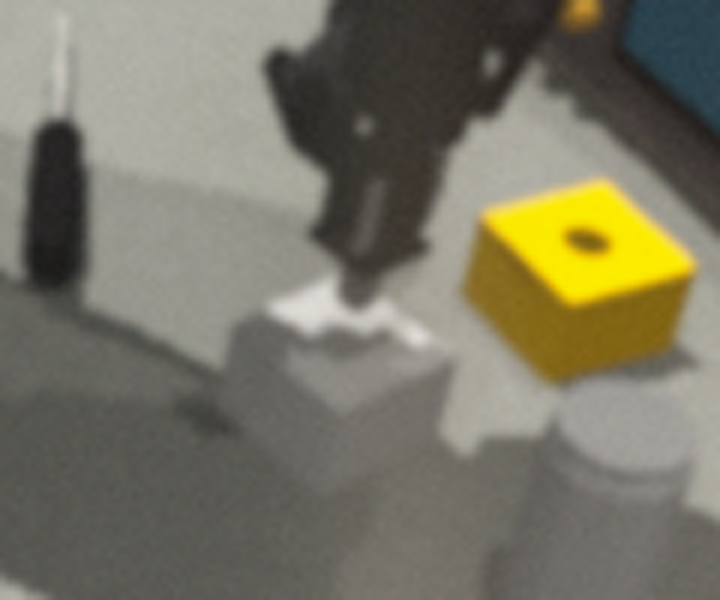

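View pics/w6c.png

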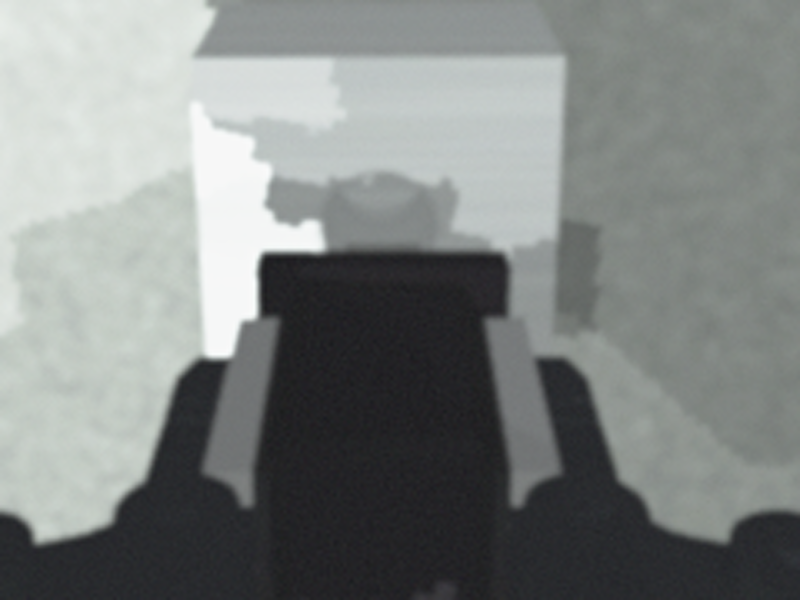

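Run:
```python
from h import *
C=load("pics/wrist6.npz")
far=ray(C,(200+380*.3,200+172*.3),.045); u=np.array([np.cos(.2136),np.sin(.2136)])
print("hole",far[:2]-.0105*u)
e=(ray(C,(200+192*.3,200+55*.3),.045)+ray(C,(200+565*.3,200+55*.3),.045))/2
print("block ctr",e[:2]-.032*u)
fl=(ray(C,(200+262*.3,200+255*.3),.2762-.1827)+ray(C,(200+507*.3,200+255*.3),.2762-.1827))/2
print("flange ctr",fl[:2]-.017*u)
```

```text
hole [0.53946625 0.30626799]
block ctr [0.53920838 0.30646854]
flange ctr [0.53904089 0.30550505]
```

Emit:
{"api": "step_arm", "payload": {
  "plan": [
    [[0, 0.07, -0.7, 0], [0, 0.07, -1.4, 0], [0, 0.07, -2.1, 0], [0, 0.07, -2.8, 0], [0, 0.07, -3.5, 0], [0, 0.07, -3.5, 0]]
  ]
}}

```text
clock: 6.82
position: [0.5409, 0.3066, 0.2404]
tool_rot: [-3.139, 0.001, -1.357]
force: [0.3, -0.9, -2.0]
grip_width: 0.0231
```

Emit:
{"api": "step_arm", "payload": {
  "plan": [
    [[0, 0, -0.4, 0], [0, 0, -0.8, 0], [0, 0, -1.1, 0], [0, 0, -1.1, 0]]
  ]
}}

```text
clock: 7.15
position: [0.5407, 0.3065, 0.2288]
tool_rot: [-3.14, 0.001, -1.357]
force: [0.2, -0.3, -1.7]
grip_width: 0.0229
```

Emit:
{"api": "step_arm", "payload": {
  "plan": [
    [[0, 0, -0.15, 0], [0, 0, -0.3, 0], [0, 0, -0.3, 0]]
  ]
}}

```text
clock: 7.4
position: [0.5408, 0.3066, 0.2272]
tool_rot: [-3.139, 0.0, -1.357]
force: [-7.4, -3.8, 23.4]
grip_width: 0.0228
```

Contact came at 23 N, at the height expected for a seated plug. Checking before I release.

```bash
python3 -c "
from h import *
snap(7,('wrist','scene'))
a=cv2.imread('pics/scene7.png')[190:290,370:490];cv2.imwrite('pics/s7c.png',cv2.resize(a,(720,600),interpolation=cv2.INTER_CUBIC))"
```

```text
{'clock': 7.4, 'position': [0.5408, 0.3066, 0.2272], 'tool_rot': [-3.139, 0.0004, -1.3568], 'force': [-7.4104, -3.8389, 23.4181], 'grip_width': 0.0228}
```

View pics/s7c.png

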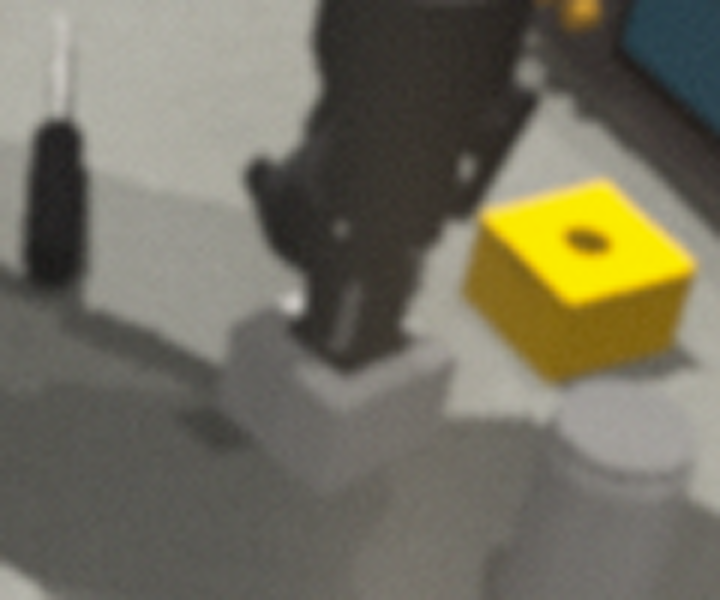

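Emit:
{"api": "step_arm", "payload": {
  "plan": [
    [[0, 0, 0.1, 0], [0, 0, 0.1, 0]]
  ]
}}

```text
clock: 7.67
position: [0.5409, 0.3067, 0.2289]
tool_rot: [-3.138, 0.001, -1.357]
force: [-0.7, 0.2, -0.8]
grip_width: 0.023
```

Emit:
{"api": "step_arm", "payload": {
  "plan": [
    [[0, 0, 0, 0], [0, 0, 0, 0], [0, 0, 0, 0], [0, 0, 0, 0], [0, 0, 0, 0], [0, 0, 0, 0], [0, 0, 0, 0], [0, 0, 0, 0]]
  ],
  "jaw": 0
}}

```text
clock: 8.33
position: [0.5409, 0.3067, 0.2288]
tool_rot: [-3.138, 0.001, -1.357]
force: [-0.6, 0.3, -0.9]
grip_width: 0.0855
```

Emit:
{"api": "step_arm", "payload": {
  "plan": [
    [[0, 0, 1.5, 0], [0, 0, 4, 0], [0, 0, 7, 0], [-2, -1, 10, 0], [-5, -2, 13, 0], [-7, -2, 14, 0], [-7, -2, 14, 0]]
  ]
}}

```text
clock: 8.92
position: [0.4682, 0.287, 0.372]
tool_rot: [-3.135, 0.002, -1.355]
force: [-0.3, 0.3, 1.0]
grip_width: 0.0855
```

```bash
python3 -c "
from h import *
snap(8,('wrist','scene'))
a=cv2.imread('pics/scene8.png')[190:290,370:490];cv2.imwrite('pics/s8c.png',cv2.resize(a,(720,600),interpolation=cv2.INTER_CUBIC))"
```

```text
{'clock': 8.9167, 'position': [0.4682, 0.287, 0.372], 'tool_rot': [-3.1349, 0.0019, -1.3551], 'force': [-0.2845, 0.3241, 0.9617], 'grip_width': 0.0855}
```

View pics/s8c.png

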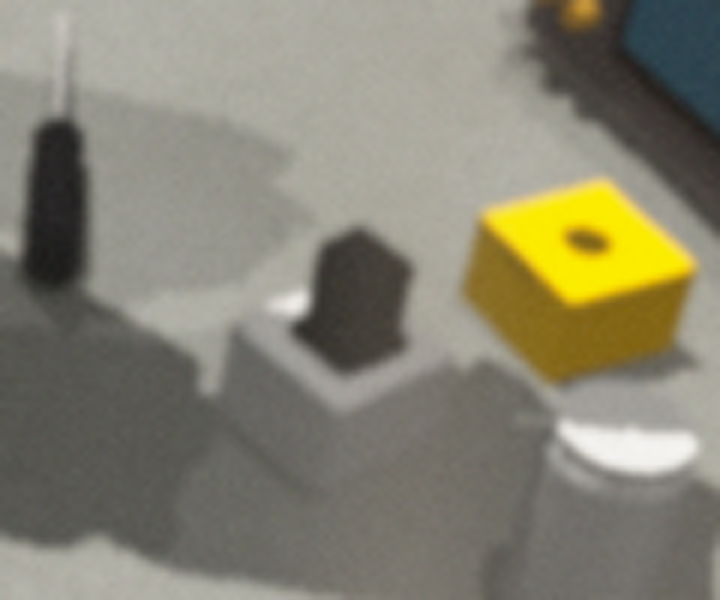

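View pics/wrist8.png

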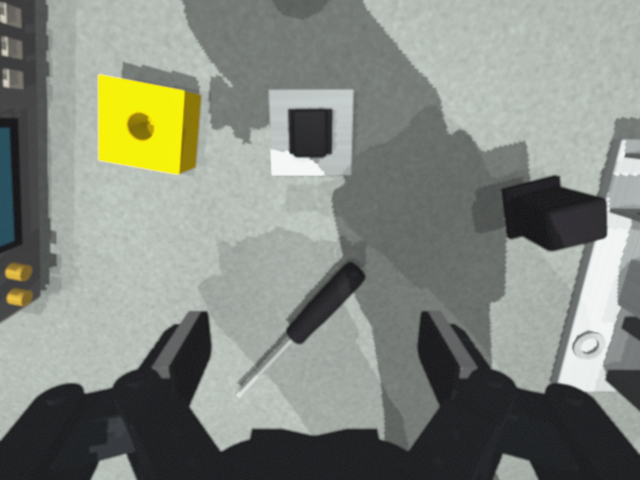

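The plug sits upright, flange flat on the aluminium block (scene crop around (355,320), wrist (311,133)). Now going to hover over the bolt head.

Emit:
{"api": "step_arm", "payload": {
  "plan": [
    [[0.5, -3, 0, 0], [1.5, -6.5, 0, 0], [2.5, -10, 0, 0], [3.5, -13.5, 0, 0], [4.5, -17, 0, 0], [5.5, -20.5, 0, 0], [7, -24, 0, 0], [8, -27.5, 0, -0.005], [9, -30.5, 0, -0.005], [10, -32.9, -1, -0.005], [10, -32.9, -3, -0.005], [10, -32.9, -4, -0.005]]
  ]
}}

```text
clock: 10.02
position: [0.5708, -0.0442, 0.327]
tool_rot: [-3.139, 0.001, -1.364]
force: [-0.5, 1.0, -0.6]
grip_width: 0.0852
```

Emit:
{"api": "step_arm", "payload": {
  "plan": [
    [[0, 0, 0, 0], [0, 0, 0, 0]]
  ]
}}

```text
clock: 10.18
position: [0.5708, -0.0438, 0.326]
tool_rot: [-3.141, 0.002, -1.364]
force: [-0.7, 0.2, 0.0]
grip_width: 0.0854
```

```bash
python3 -c "
from h import *
snap(9,('wrist','scene'))
a=cv2.imread('pics/scene9.png')[150:330,210:410];cv2.imwrite('pics/s9c.png',cv2.resize(a,(660,594),interpolation=cv2.INTER_CUBIC))"
```

```text
{'clock': 10.1833, 'position': [0.5708, -0.0438, 0.326], 'tool_rot': [-3.141, 0.0022, -1.3636], 'force': [-0.7221, 0.188, 0.0437], 'grip_width': 0.0854}
```

View pics/wrist9.png

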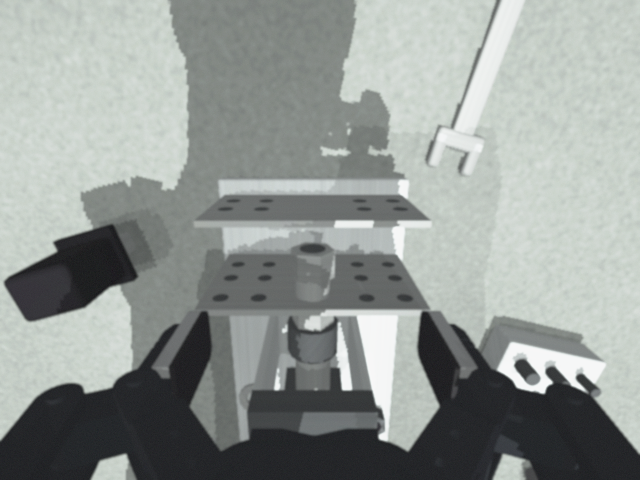

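View pics/s9c.png

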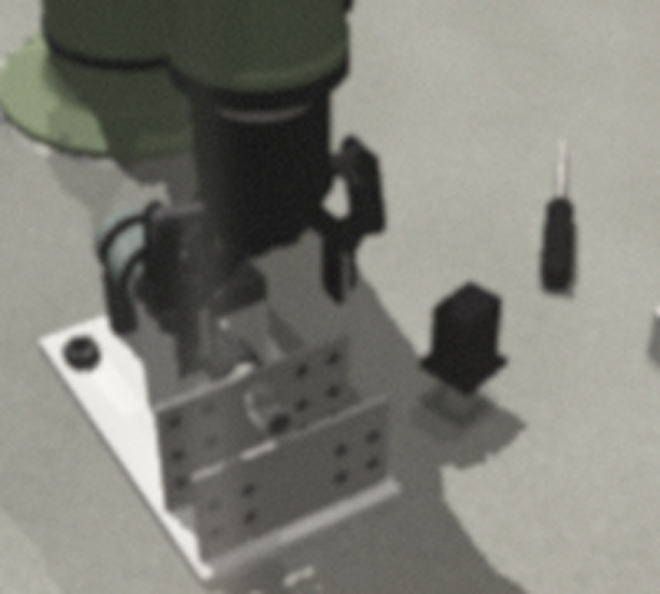

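```bash
python3 -c "
from h import *
a=cv2.imread('pics/wrist9.png')[190:350,180:445];cv2.imwrite('pics/w9c.png',cv2.resize(a,(795,480),interpolation=cv2.INTER_CUBIC))"
```

```text
(no output)
```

View pics/w9c.png

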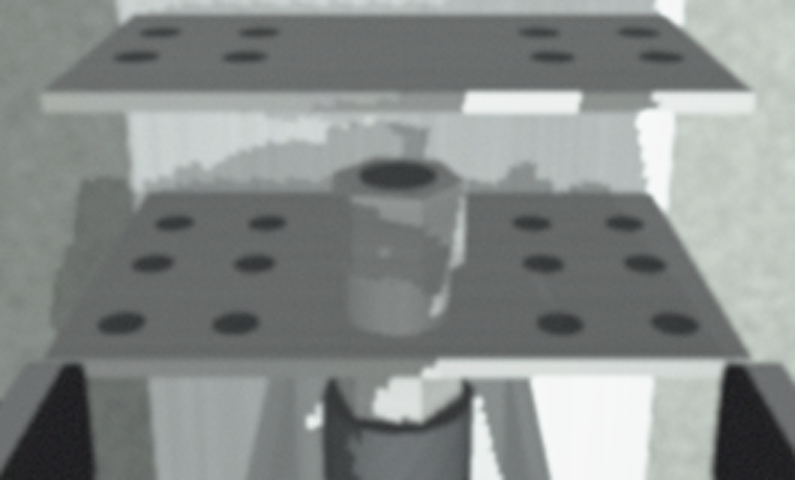

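Run:
```python
from h import *
from scipy.optimize import least_squares
C=load("pics/wrist9.npz")
L=[((47,357),(0,70,105)),((749,357),(0,-70,105)),((47,377),(-4,70,105)),((749,377),(-4,-70,105)),((42,92),(50,70,89)),((755,92),(50,-70,89)),((42,112),(46,70,89)),((755,112),(46,-70,89))]
uv=np.array([(180+a/3,190+b/3) for (a,b),_ in L]);P=[x for _,x in L]
def W(p,P):
    c,s_=np.cos(p[2]),np.sin(p[2]);P=np.array(P,float)/1000
    return np.c_[p[0]+c*P[:,0]-s_*P[:,1],p[1]+s_*P[:,0]+c*P[:,1],P[:,2]]
f=lambda p:(proj(C,W(p,P))-uv).ravel()
r=least_squares(f,[.545,-.046,.21]);p=r.x
h=W(p,[(22,0,85)])[0]
print(p,np.round(f(p).reshape(-1,2),1).tolist(),h, (h[:2]-[.5708,-.0438])*100, "dyaw",p[2]-np.pi/2+1.3636)
```

```text
[ 0.5468138  -0.04663304  0.20744344] [[-1.6, 0.6], [1.8, 0.7], [-0.9, -0.1], [1.1, 0.1], [-0.5, -0.1], [0.3, -0.1], [0.3, -0.2], [-0.4, -0.2]] [ 0.56834214 -0.04210194  0.085     ] [-0.24578617  0.16980558] dyaw 0.0002471118947640072
```

Emit:
{"api": "step_arm", "payload": {
  "plan": [
    [[-0.3, 0.17, -0.5, 0], [-0.3, 0.17, -2, 0], [-0.3, 0.17, -3.5, 0], [-0.3, 0.17, -5, 0], [-0.3, 0.17, -6.2, 0], [-0.3, 0.17, -7.4, 0], [-0.3, 0.17, -7.4, 0]]
  ]
}}

```text
clock: 10.87
position: [0.5675, -0.0414, 0.2516]
tool_rot: [-3.141, 0.002, -1.363]
force: [-0.1, -0.2, -0.7]
grip_width: 0.0851
```

Emit:
{"api": "step_arm", "payload": {
  "plan": [
    [[0, 0, -0.6, 0], [0, 0, -1.2, 0], [0, 0, -1.2, 0], [0, 0, -1.2, 0]]
  ]
}}

```text
clock: 11.2
position: [0.5675, -0.0414, 0.2396]
tool_rot: [-3.141, 0.002, -1.363]
force: [0.2, 0.3, -0.3]
grip_width: 0.0854
```

```bash
python3 -c "
from h import *
snap(10)"
```

```text
{'clock': 11.2, 'position': [0.5675, -0.0414, 0.2396], 'tool_rot': [-3.1407, 0.0021, -1.3626], 'force': [0.177, 0.3476, -0.2941], 'grip_width': 0.0854}
```

View pics/wrist10.png

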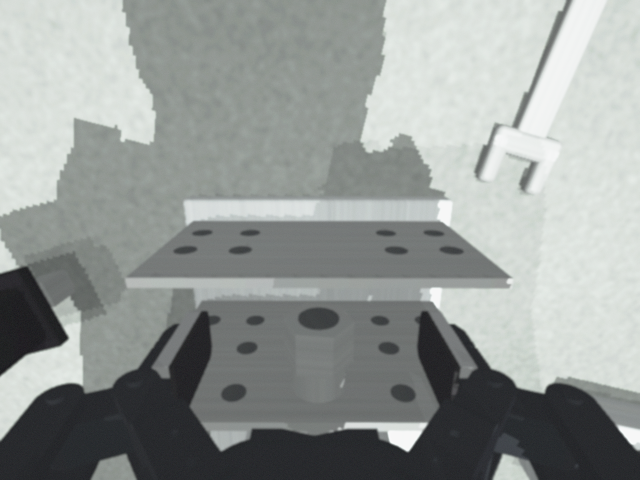

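The fingers straddle the head (head column ~318, finger midpoint ~315). Closing.

Emit:
{"api": "step_arm", "payload": {
  "plan": [
    [[0, -0.08, 0, 0], [0, -0.08, 0, 0], [0, -0.08, 0, 0], [0, -0.08, 0, 0], [0, -0.08, 0, 0], [0, -0.08, 0, 0], [0, -0.08, 0, 0], [0, -0.08, 0, 0], [0, -0.08, 0, 0], [0, -0.08, 0, 0]]
  ],
  "jaw": 1,
  "force": 80
}}

```text
clock: 12.08
position: [0.5678, -0.0428, 0.2404]
tool_rot: [-3.14, 0.001, -1.363]
force: [-2.0, -4.3, 7.9]
grip_width: 0.0242
```

```bash
python3 -c "
from h import *
snap(11)
a=cv2.imread('pics/wrist11.png')[270:450,200:440];cv2.imwrite('pics/w11c.png',cv2.resize(a,(800,600),interpolation=cv2.INTER_CUBIC))"
```

```text
{'clock': 12.0833, 'position': [0.5678, -0.0428, 0.2404], 'tool_rot': [-3.1398, 0.0011, -1.3633], 'force': [-2.006, -4.2685, 7.9007], 'grip_width': 0.0242}
```

View pics/w11c.png

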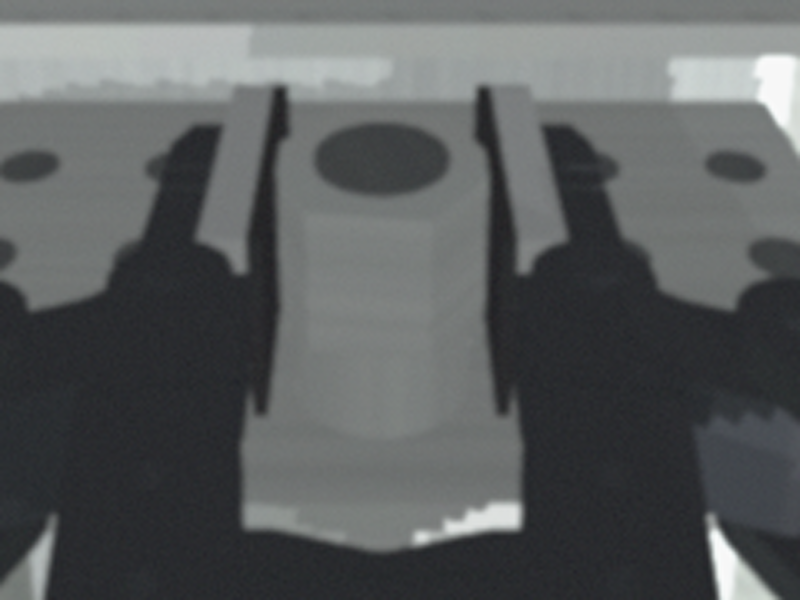

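Emit:
{"api": "step_arm", "payload": {
  "plan": [
    [[0, 0, 0, 0], [0, 0, 0, 0], [0, 0, 0, 0], [0, 0, 0, 0], [0, 0, 0, 0], [0, 0, 0, 0], [0, 0, 0, 0], [0, 0, 0, 0], [0, 0, 0, 0], [0, 0, 0, 0], [0, 0, 0, 0], [0, 0, 0, 0]]
  ]
}}

```text
clock: 13.13
position: [0.5678, -0.0429, 0.2404]
tool_rot: [-3.14, 0.001, -1.363]
force: [-1.2, -0.1, 5.5]
grip_width: 0.0242
```

Emit:
{"api": "step_arm", "payload": {
  "plan": [
    [[0, 0, 0, 0], [0, 0, 0, 0], [0, 0, 0, 0], [0, 0, 0, 0], [0, 0, 0, 0], [0, 0, 0, 0], [0, 0, 0, 0], [0, 0, 0, 0], [0, 0, 0, 0], [0, 0, 0, 0], [0, 0, 0, 0], [0, 0, 0, 0]]
  ]
}}

```text
clock: 14.13
position: [0.5678, -0.0429, 0.2404]
tool_rot: [-3.14, 0.001, -1.363]
force: [-1.6, -1.2, 4.5]
grip_width: 0.0243
```

```bash
python3 -c "
from h import *
snap(12,('wrist','scene','top'))
a=cv2.imread('pics/wrist12.png');b=cv2.imread('pics/wrist11.png')
d=np.abs(a.astype(int)-b)[280:400,270:360];print('diff mean/max near head',d.mean(),d.max(), np.abs(a.astype(int)-b)[100:200,100:500].mean())
cv2.imwrite('pics/w12c.png',cv2.resize(a[270:450,200:440],(800,600),interpolation=cv2.INTER_CUBIC))"
```

```text
{'clock': 14.1333, 'position': [0.5678, -0.0429, 0.2404], 'tool_rot': [-3.1398, 0.001, -1.3633], 'force': [-1.5854, -1.23, 4.5138], 'grip_width': 0.0243}
diff mean/max near head 1.3160185185185185 12 0.917525
```

View pics/w12c.png

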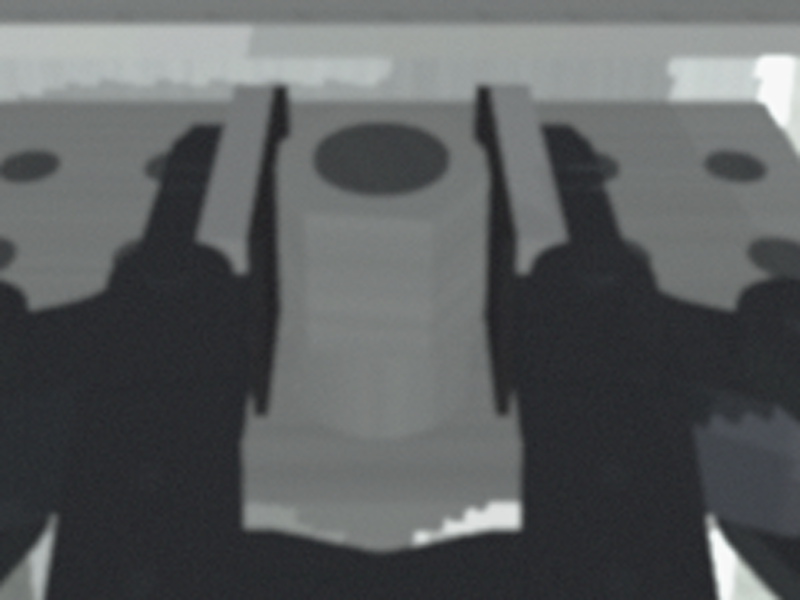

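View pics/top12.png

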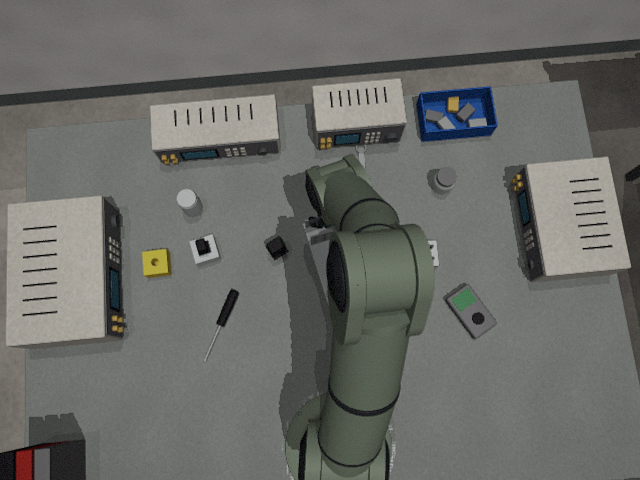

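Over two seconds of holding the head doesn't move. The facet edges stay at crop columns ~305 and ~433, and the image differences are only noise. The plug is still parked at top (204,247) and nothing else has moved. Handing in.

```bash
python3 -c "
from workcell import bot
print(bot.job_done(), bot.observe()['clock'])"
```

```text
the job is handed in; nothing more can be done
the job is handed in; nothing more can be done
```

I pulled the lock plug straight up out of the socket and parked it in the aluminium block. Then I gripped the hidden bolt head and handed the job in at about 14 s, still gripping; no verdict was reported.

- **Plug:** it touched down with 23 N at the expected seated height. After release, the scene and wrist pictures showed it upright with its flange flat on the block. It was lifted about 1 mm just before release, so it dropped that last bit by itself.
- **Bolt head:** the fingers closed along the fixture's y with 80 N and an opening of 24.2 mm. The grasp is within about 1–2 mm of the head centre as estimated from the pictures. Two wrist pictures 2 s apart showed no turning.
- **Other things:** the last top view shows the items in view where they were. The arm hides the fixture, washer, spare nut and part of the bit block there, so I did not check those at the end.
- **Disagreements:** the top and scene cameras differed by about 5 mm. I used the wrist camera, whose two fits of the head position agreed to within 0.3 mm. The plug sat about 2 mm off the tool axis in the grip, and I allowed for that when parking it.

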